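Cull the short tube and hold the sample lift at full height

TASK

One of the four capped tubes in the sample lift's rack is too short for the reader: take it out and lower it into the low white discard pot while the lift is still down. Then swing the lift's cam lever up to its highest lift point, where the lever stands straight up, and finish holding it there with the gripper, because it springs back if let go. The three full-length tubes stay in their wells, and everything else on the bench stays where it is.

Things in the scene. Friction and masses are not known exactly. Their poses are not given: they have to be found in the camera images.
- lift: Fixed sample lift. White base 130 x 310 x 20 mm (y -140 to +170). Origin on the bench under the middle of the row of wells; z up, y along the row, x away from the robot (yaw varies 0.25 rad either way). White reader post (50 x 34 mm, 215 mm high) at y = +145 mm; thin guide rods, 165 mm high, at y = -87 and +87. The cam lever is at y = -135 on a shaft along y, 55 mm up, at x = 0.
- stage: The lift's aluminium rack block, 44 x 162 x 40 mm, four wells in a row along its y at -67.5, -22.5, 22.5, 67.5 mm: square 18 mm mouths, 35 mm deep. Origin: centre of its underside, axes as the lift's. Lever down: its underside is 101 mm, its top 141 mm above the bench; the cam raises it by 8.5 mm at most.
- lever (a joint): Cam lever angle (rad). 0: down on its stop, leaning to the lift's -x (robot) side, 0.85 from straight up. Grows as the lever swings up and over to +x, about the shaft. At 0.85 it is straight up and the rack at its highest; beyond, to the stop at 1.7, the rack sinks. A spring pulls it back to 0: about 2 to 3 N at the cross-bar; let go, it falls back.
- handle: Steel lever arm (14 x 8 mm section) and black cross-bar, one rigid piece. Origin on the shaft axis, 55 mm above the bench at the lift's x = 0, y = 0; z points along the arm from shaft to cross-bar, y along the shaft. The arm lies at y = -135 mm and is 130 mm long to the cross-bar's axis. Cross-bar: round, 16 mm thick, parallel to the shaft, from y = -129 to -191 mm.
- handle_grip (a point): Point on the cross-bar's axis, midway along its free part (y = -162 mm, z = 130 mm in the handle's frame): where to pinch or push it. 141 mm above the bench with the lever down, 185 mm when upright.
- pot: Fixed low white round discard pot left of the lift, 74 mm across at the rim, 60 mm tall, wall 4 mm, floor 5 mm thick. Origin: centre of its underside.
- short_tube: The short capped tube: white, 16 mm in diameter with a grey cap 18 mm in diameter and 16 mm high, 62 mm tall overall (the others are 90 mm), so it stands 27 mm proud of the rack. 20 g. It stands loosely in any one of the four wells. Origin: centre of its foot; its z points to the cap.
- short_tube_mid (a point): The short tube's mid-point on its axis, 31 mm above its foot.
- tube_1: A full-length capped tube: same look and thickness as the short one but 90 mm tall, standing 55 mm proud of the rack, in one of the wells. 20 g. Origin: centre of its foot; z to the cap.
- tube_2: A full-length capped tube: same look and thickness as the short one but 90 mm tall, standing 55 mm proud of the rack, in one of the wells. 20 g. Origin: centre of its foot; z to the cap.
- tube_3: A full-length capped tube: same look and thickness as the short one but 90 mm tall, standing 55 mm proud of the rack, in one of the wells. 20 g. Origin: centre of its foot; z to the cap.
- pipette: Bystander: white hand pipette lying flat, 260 mm long, 28 mm thick. Origin: under its middle.
- tip_box: Bystander: grey box of pipette tips with a clear lid, 120 x 85 x 62 mm. Origin: under its middle.
- wash_bottle: Bystander: white closed bottle, 60 mm across, 150 mm tall. Origin: under its middle.
- slide_box: Bystander: wooden slide box, 50 x 90 x 32 mm. Origin: under its middle.
- timer: Bystander: white bench timer lying flat, 60 x 65 x 18 mm. Origin: under its middle.
- marker: Bystander: marker pen lying flat, 132 mm long, 15 mm thick. Origin: under its middle.
- beaker: Bystander: empty glass beaker, 68 mm across, 85 mm tall (not the discard pot). Origin: under its middle.

How it is judged (in metres and radians):
On the way, in this order (a step that is already met when the one before it is completed fails the run):
1. the short tube lies in the discard pot, let go, with the lift still down (horizontal distance between short_tube_mid and pot below 0.035 m and height (world z) of short_tube_mid below 0.06 m and contact force between the fingers and short_tube below 0.05 N and value of joint lever below 0.2 rad), for 0.2 s.
2. the gripper holds the cam lever upright, at the top of its lift (value of joint lever between 0.7 and 1 rad and contact force between the fingers and handle above 0.5 N), for 0.3 s.
At the end, for the whole second after the job is handed in: Gripper holding the lever (over 0.5 N) within 0.15 rad of upright, rack within 1 mm of full lift and not touched by the fingers; short tube released at rest in the pot; the three long tubes upright in their wells; no bystander moved over 30 mm (all of step 2 and horizontal distance between short_tube_mid and pot below 0.035 m and height (world z) of short_tube_mid below 0.06 m and contact force between the fingers and short_tube below 0.05 N and linear speed of short_tube below 0.03 m/s and angle between handle's own z axis and vertical below 0.15 rad and z of stage in the frame of lift above 0.109 m and contact force between the fingers and stage below 0.05 N and z of tube_1 in the frame of stage between -0.005 and 0.012 m and angle between each of tube_1, tube_2, tube_3's own z axis and vertical below 0.2 rad and z of tube_2 in the frame of stage between -0.005 and 0.012 m and z of tube_3 in the frame of stage between -0.005 and 0.012 m and distance of each of pipette, tip_box, wash_bottle, slide_box, timer, marker, beaker from where it was at the start of the episode below 0.03 m); the arm keeps its last pose, push and grip.
It fails at once if a full-length tube is pulled out of its well (z of any of tube_1, tube_2, tube_3 in the frame of stage above 0.025 m).
It fails at once if a bystander is pushed more than 30 mm from its place (distance of any of pipette, tip_box, wash_bottle, slide_box, timer, marker, beaker from where it was at the start of the episode above 0.03 m).
It also fails if it takes over 54 s, if anything falls off the work surface, if the arm or the gripper's body presses on something with over 40 N, if the wrist force passes 120 N, or if a joint passes its speed limit or range.

ROBOT

A 6-joint arm with a two-finger parallel gripper is mounted at the origin on the work surface. World frame = base frame: x ahead of the robot, y to its left, z up, the work surface at z = 0. Lengths are in mm, angles in degrees, forces in N, time in s.
With the tool pointing down it reaches from about 275 to 725 mm from the base axis. Payload 15.9 kg.
Tool frame: the origin (TCP) lies on the centre line of the jaws, within the pads' length; the fingertips stand 11 mm ahead of it and the grasp point (between the pads) lies 8 mm behind it; z points along the fingers, y is the line along which they close (so a half turn about z gives the same grasp; the last joint's range is limited). The gripper opens to 85 mm and grips with 20 to 120 N. Pads are 22 mm wide; open, the fingers measure 114 mm over their backs; the gripper's body (76 mm by 85 mm) begins 54 mm behind the grasp point. The pads swing forward as they close: fully open they stand 13 mm farther back than shut.
Start: joints at [-71.161, 12.198, -1.971, 75.831, 0, 90], TCP at [161.447, -473.202, 242.306] pointing down, gripper open.
Joint ranges: [-170.91, 170.91], [-42.67, 98.43], [-65.05, 77.54], [-120.47, 116.71], [-90, 82.35], [-180, 180]. Speed limits (degrees/s): [108.29, 108.29, 136.94, 147.25, 180, 180].

INTERFACE

Orientations are given as a 3x3 rotation matrix whose columns are the frame's x, y, z axes.
In Python, from cell import bot, cams, finish_job, boxes_of gives the robot as it stands.
- The arm moves only by the shell command python3 -m inch 'ROWS' [FORCE]. ROWS is JSON, a list of rows, each an object of numbers: "hand": the opening, from -1 (shut) to 1 (fully open); "x", "y", "z": the shift along the tool's x, y, z in units of 30 cm (1.0 is 30 cm); "spin": the turn about the tool's z in units of pi rad (1.0 is pi rad). In form: [{"hand": .., "x": .., "y": .., "z": .., "spin": ..}, ...]. A call has 1 to 12 rows; each row is the pose to reach, as a shift and turn from the pose commanded when the call began, along the tool's axes at that moment, turning the shorter way round; what a row does not reach only later rows make up. A row lasts 1/8 s, in which the tool goes at most 62.5 mm and 10.7 degrees, less where a joint would pass 70% of its speed; a pose out of reach is approached as far as the arm can. A call with a number of a shift or a turn outside -1 to 1 is refused whole. A call with a gripper value outside its range is refused whole. The fingers move at their own pace and stop on an object; FORCE is the grip in N (left out, the last holds). Time passes only in rows, so rows that repeat a pose let the fingers close. It gives the time, the measured TCP pose, the force, the opening and the grip force at its end, in the units of the state.
- bot.get_state(): the state, without advancing time (a new reading comes with each control period).
- cams.get_image(name): name is "scene" or "top" or "wrist"; returns the picture (384x512x3 uint8, blue, green, red); there is no depth.
- cams.camera_model(name): a dict with "fovy" (degrees; the focal length in pixels is half the picture's height over the tangent of half this angle, whatever the lens; pixels are square), "cx", "cy" (the principal point, pixels), "T" (4x4, takes a point from camera to world coordinates); the wrist camera has in their place "mount" (4x4, takes a point from camera to tool coordinates, whose origin is the TCP and whose axes are the flange's). Camera axes: x right, y up, looking along -z (the intrinsics and any distortion apply to the point x, -y, -z); pixel columns grow to the right and rows downward; lengths in mm; the calibration is good to about 2 mm. A picture is of the moment at which its call begins: read the wrist's pose just before it. camera_model takes no time and is no camera call.
- finish_job(): hands the job in; it is judged then, once.
Trained networks look in the newest picture that a camera, given by its name, has taken for a name from the list of things; names that differ only in an ending like _2 or _b are one class to them, and where a whole thing is asked for, a point or a joint stands for the part that bears it (a point fixed in the world has none). Each returns a list of dicts, best first, with "score" (0 to 1); they miss things now and then, are a little off and sometimes report something else, mostly with a low value. They report only what shows in the picture. A call takes as long as a camera call.
- boxes_of(camera, query): "xyz" ([x, y, z] in mm, in world coordinates, good to about 4 mm: the middle of the surface that is visible of it).
The state is a dict: "time": time; "joint_pos": joint angles; "joint_velocities": joint speeds; "tau": joint torques, N m; "tool_pos": TCP position; "ee_rot": TCP orientation; "wrist_force": force on the tool from outside, world axes, zero at the start; "torque": the same for the moment, N m; "grip_width": finger opening in mm; "grasp_force": force on a finger pad.
Only numpy, scipy, OpenCV 4.12 (cv2) and the standard library are available. Lean on these libraries where they do the work, as an engineer would, in place of code of your own. Each camera call takes 0.05 s, during which the arm holds its last target. There are 200 camera calls.

## Working session

There is one attempt and no reset: what is moved stays moved. The work goes in short steps, Python scripts to look and compute and a shell command to move; the robot and the scene stay as the last step left them, time stands still between calls to the robot, and variables do not carry over. Pictures are saved under pics/ and viewed, at most 10 in all, crops included, and the job is handed in when it is done.

```bash
ls; mkdir -p pics; python3 - <<'E'
from cell import bot,cams,boxes_of
import cv2,numpy as np
for c in ["scene","top"]:
    cv2.imwrite(f"pics/{c}0.png",cams.get_image(c))
    for q in ["lift","stage","lever","handle_grip","pot","short_tube","tube_1","wash_bottle","beaker","tip_box","pipette","marker","slide_box","timer"]:
        print(c,q,[(np.round(d["xyz"]).tolist(),round(d["score"],2)) for d in boxes_of(c,q)][:5])
s=bot.get_state();print(s["time"],s["tool_pos"],s["ee_rot"],s["grip_width"])
for c in ["scene","top","wrist"]: print(cams.camera_model(c))
E
```

```text
pics
scene lift [([640.0, 0.0, 27.0], 0.8)]
scene stage [([638.0, -11.0, 146.0], 0.71)]
scene lever [([597.0, -136.0, 80.0], 0.95)]
scene handle_grip [([588.0, -139.0, 84.0], 0.65)]
scene pot []
scene short_tube [([631.0, -25.0, 164.0], 0.48)]
scene tube_1 []
scene wash_bottle [([628.0, 387.0, 89.0], 0.56)]
scene beaker [([482.0, 457.0, 58.0], 0.66)]
scene tip_box [([623.0, -74.0, 176.0], 0.74), ([639.0, 0.0, 30.0], 0.67), ([671.0, -410.0, 61.0], 0.64)]
scene pipette [([597.0, -134.0, 82.0], 0.49)]
scene marker [([762.0, 12.0, 10.0], 0.68)]
scene slide_box [([736.0, 208.0, 31.0], 0.9)]
scene timer [([406.0, 155.0, 20.0], 0.73)]
top lift [([604.0, 5.0, 18.0], 0.74), ([602.0, 395.0, 104.0], 0.21)]
top stage [([617.0, -6.0, 141.0], 0.79), ([495.0, 310.0, 6.0], 0.66), ([578.0, -133.0, 97.0], 0.27)]
top lever [([615.0, -9.0, 141.0], 0.68), ([580.0, -139.0, 98.0], 0.58)]
top handle_grip [([576.0, -137.0, 99.0], 0.85)]
top pot [([494.0, 308.0, 4.0], 0.62)]
top short_tube []
top tube_1 []
top wash_bottle []
top beaker [([481.0, 466.0, 38.0], 0.82)]
top tip_box [([646.0, -404.0, 65.0], 0.84),
[... 1063 characters left out ...]
4001127e+02],
       [-9.99828448e-01, -1.85153815e-02, -5.04668317e-04,
         2.47965424e+01],
       [-3.72151871e-03,  1.74121432e-01,  9.84717156e-01,
         1.68822198e+03],
       [ 0.00000000e+00,  0.00000000e+00,  0.00000000e+00,
         1.00000000e+00]])}
{'fovy': 58.94629960325795, 'cx': 258.9064758880131, 'cy': 183.41581875668882, 'mount': array([[ 7.95154532e-04,  9.53432863e-01,  3.01604281e-01,
         7.71904378e+01],
       [ 9.99999625e-01, -6.54505376e-04, -5.67390153e-04,
        -3.37770568e-01],
       [-3.43566795e-04,  3.01604619e-01, -9.53433026e-01,
        -1.32087266e+02],
       [ 0.00000000e+00,  0.00000000e+00,  0.00000000e+00,
         1.00000000e+00]])}
```

```bash
python3 - <<'E'
import cv2,numpy as np
a=cv2.imread("pics/scene0.png");b=cv2.imread("pics/top0.png")
cv2.imwrite("pics/scene0b.png",cv2.resize(a,(800,600),interpolation=cv2.INTER_CUBIC))
c=b[40:220,120:360];cv2.imwrite("pics/top0c.png",cv2.resize(c,None,fx=3.33,fy=3.33,interpolation=cv2.INTER_CUBIC))
E
```

```text
(no output)
```

View pics/scene0b.png

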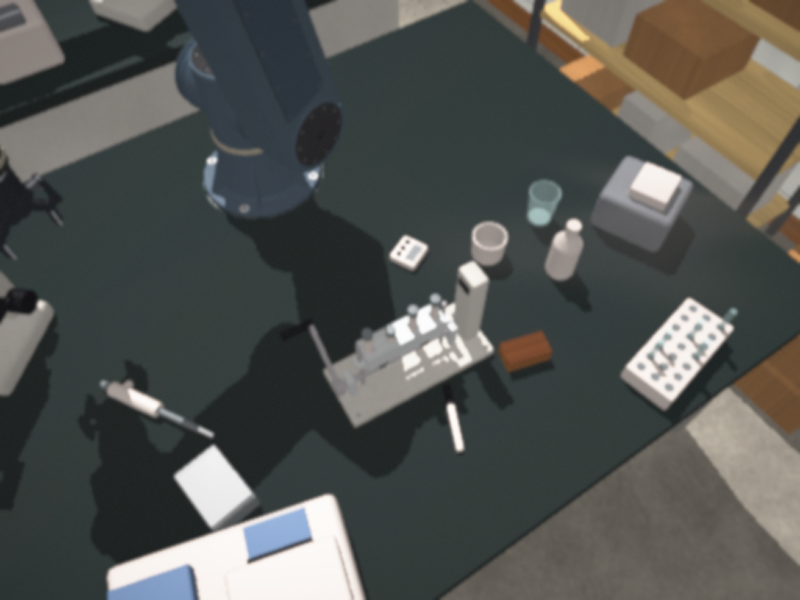

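View pics/top0c.png

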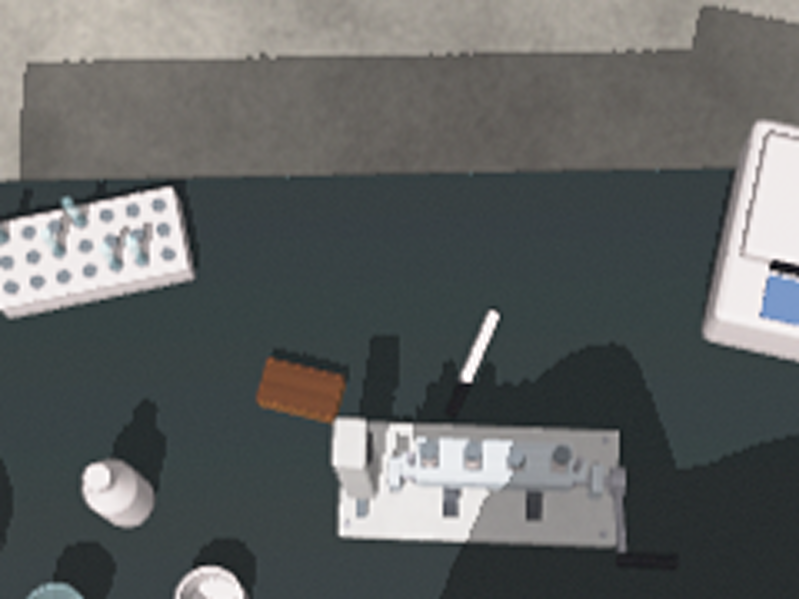

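```bash
cat > h.py <<'E'
import numpy as np
from cell import bot,cams,boxes_of
def cam(name,s=None):
    m=cams.camera_model(name); f=192/np.tan(np.radians(m["fovy"])/2)
    if "T" in m: T=m["T"]
    else:
        t=np.eye(4);t[:3,:3]=s["ee_rot"];t[:3,3]=s["tool_pos"];T=t@m["mount"]
    return f,m["cx"],m["cy"],np.array(T)
def px2w(c,u,v,z):
    f,cx,cy,T=c; d=T[:3,:3]@np.array([(u-cx)/f,-(v-cy)/f,-1]); o=T[:3,3]
    return o+d*(z-o[2])/d[2]
def w2px(c,p):
    f,cx,cy,T=c; q=T[:3,:3].T@(np.asarray(p)-T[:3,3]); return np.array([cx+f*q[0]/-q[2],cy-f*q[1]/-q[2]])
E
python3 - <<'E'
from h import *
c=cam("top")
for n,u,v,z in [("BL",338,537,20),("TR",620,430,20),("BR",617,547,20),("cap1",428,452,196),("cap2",472,455,196),("cap3",515,457,196),("cap4",562,456,196),("barL",617,559,141),("barR",677,561,141),("postTL",335,420,215),("postTR",368,420,215),("pot",211,585,60)]:
    print(n,px2w(c,120+u/3.33,40+v/3.33,z).round())
E
```

```text
BL [562. 166.  20.]
TR [ 678. -151.   20.]
BR [ 545. -143.   20.]
cap1 [620.  61. 196.]
cap2 [617.  17. 196.]
cap3 [614. -26. 196.]
cap4 [614. -73. 196.]
barL [ 516. -130.  141.]
barR [ 513. -191.  141.]
postTL [651. 152. 215.]
postTR [650. 120. 215.]
pot [507. 300.  60.]
```

```bash
python3 -m inch '[{"hand":1,"x":0.95,"y":-0.525,"z":-0.13,"spin":0},{"hand":1,"x":0.95,"y":-0.525,"z":-0.13,"spin":0},{"hand":1,"x":0.95,"y":-0.525,"z":-0.13,"spin":0},{"hand":1,"x":0.95,"y":-0.525,"z":-0.13,"spin":0},{"hand":1,"x":0.95,"y":-0.525,"z":-0.13,"spin":0},{"hand":1,"x":0.95,"y":-0.525,"z":-0.13,"spin":0},{"hand":1,"x":0.95,"y":-0.525,"z":-0.13,"spin":0}]'
python3 -m inch '[{"hand":0,"x":0.95,"y":-0.525,"z":-0.13,"spin":-0.38},{"hand":0,"x":0.95,"y":-0.525,"z":-0.13,"spin":-0.38},{"hand":0,"x":0.95,"y":-0.525,"z":-0.13,"spin":-0.38},{"hand":0,"x":0.95,"y":-0.525,"z":-0.13,"spin":-0.38},{"hand":0,"x":0.95,"y":-0.525,"z":-0.13,"spin":-0.38},{"hand":0,"x":0.95,"y":-0.525,"z":-0.13,"spin":-0.38},{"hand":0,"x":0.95,"y":-0.525,"z":-0.13,"spin":-0.38},{"hand":0,"x":0.95,"y":-0.525,"z":-0.13,"spin":-0.38},{"hand":0,"x":0.95,"y":-0.525,"z":-0.13,"spin":-0.38}]'
python3 - <<'E'
from h import *
import cv2
s=bot.get_state();im=cams.get_image("wrist")
print(s["time"],s["tool_pos"],s["ee_rot"],s["grip_width"],s["joint_pos"])
cv2.imwrite("pics/w1.png",cv2.resize(im,(800,600),interpolation=cv2.INTER_CUBIC));cv2.imwrite("pics/w1raw.png",im)
for q in ["short_tube","tube_1","stage","handle_grip","pot"]:
    print(q,[(np.round(d["xyz"]).tolist(),round(d["score"],2)) for d in boxes_of("wrist",q)][:5])
E
```

```text
time: 2.38
tool_pos: [380.7, -231.7, 281.3]
ee_rot: [[0.946, 0.325, -0.0], [0.325, -0.946, -0.0], [-0.0, 0.0, -1.0]]
wrist_force: [0.0, -0.7, -0.7]
grip_width: 85.3
grasp_force: 0.0
time: 3.5
tool_pos: [599.0, 7.7, 320.3]
ee_rot: [[0.051, 0.999, -0.0], [0.999, -0.051, -0.0], [-0.0, -0.0, -1.0]]
wrist_force: [-0.2, -0.6, 0.2]
grip_width: 42.6
grasp_force: 0.0
3.5 [598.99870889   7.66276891 320.29585277] [[ 5.14563957e-02  9.98675231e-01 -1.46724177e-04]
 [ 9.98675231e-01 -5.14564161e-02 -1.38825365e-04]
 [-1.46191354e-04 -1.39386349e-04 -9.99999980e-01]] 42.58002605523293 [ 7.36912877e-01  2.54935455e+01  2.78519505e+01  9.23669134e+01
 -7.84532969e-03  9.36864510e+01]
short_tube [([618.0, -28.0, 167.0], 0.68)]
tube_1 [([623.0, 20.0, 194.0], 0.95), ([622.0, -69.0, 185.0], 0.87), ([624.0, 64.0, 201.0], 0.56)]
stage [([618.0, 8.0, 144.0], 0.79), ([619.0, -69.0, 188.0], 0.7)]
handle_grip [([586.0, -58.0, 93.0], 0.89)]
pot []
```

View pics/w1.png

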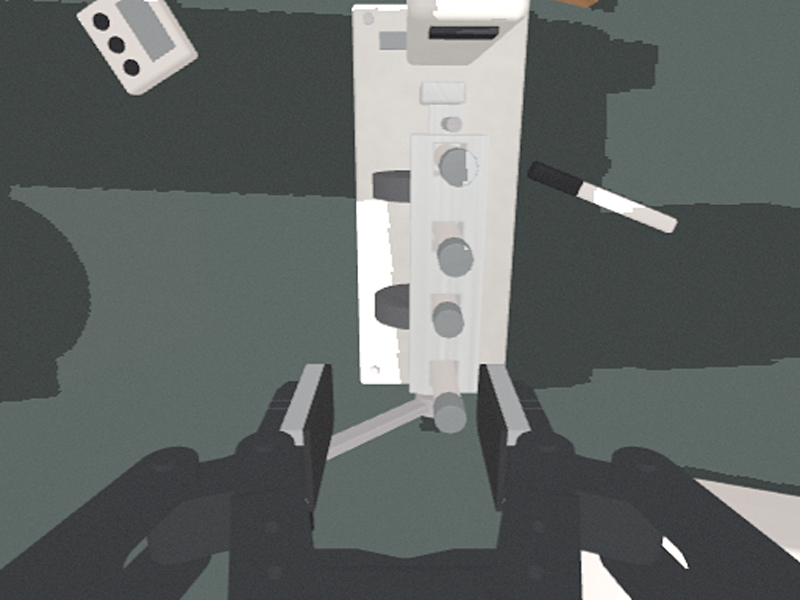

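The wrist picture shows four caps at about (458,165), (455,256), (448,318) and (449,412). The third, in the well at y=-22.5, sits lowest, so it is the short tube, and the network agrees.

```bash
python3 - <<'E'
from h import *
s=bot.get_state();c=cam("wrist",s);k=.64
P={}
for n,u,v,z in [("r1",411,135,141),("r2",487,135,141),("r3",484,393,141),("r4",409,392,141),("c1",459,166,196),("c2",456,259,196),("c3",449,322,168),("c4",450,413,196),("b1",353,5,20),("b2",361,383,20),("b3",505,365,20)]:
    P[n]=px2w(c,u*k,v*k,z);print(n,P[n].round(1))
# fit rigid from rack corners+caps
L={"r1":(-22,81),"r2":(22,81),"r3":(22,-81),"r4":(-22,-81),"c1":(0,67.5),"c2":(0,22.5),"c3":(0,-22.5),"c4":(0,-67.5)}
for ks in (list(L),[x for x in L if x[0]=='r'],[x for x in L if x[0]=='c']):
    A=np.array([L[q] for q in ks],float);B=np.array([P[q][:2] for q in ks])
    a=A-A.mean(0);b=B-B.mean(0);th=np.arctan2((a[:,0]*b[:,1]-a[:,1]*b[:,0]).sum(),(a*b).sum())
    R=np.array([[np.cos(th),-np.sin(th)],[np.sin(th),np.cos(th)]]);t=B.mean(0)-R@A.mean(0)
    print(len(ks),th,t,"short",R@[0,-22.5]+t,"grip",R@[-97.7,-162]+t,R@[0,-162]+t)
E
```

```text
r1 [606.1  77.1 141. ]
r2 [648.9  75.1 141. ]
r3 [646.7 -88.1 141. ]
r4 [597.5 -85.  141. ]
c1 [627.6  63.5 196. ]
c2 [625.3  18.2 196. ]
c3 [623.  -26.3 168. ]
c4 [620.4 -68.7 196. ]
b1 [568.9 167.1  20. ]
b2 [ 552.4 -140.2   20. ]
b3 [ 682.6 -128.5   20. ]
8 -0.03955279896877059 [624.43345932  -4.26929399] short [623.54375336 -26.75169651] grip [ 520.40398859 -162.2792912 ] [ 618.02757644 -166.14259217]
4 -0.03447948557065618 [624.81008561  -5.21028415] short [624.03445089 -27.69691108] grip [ 521.58358445 -163.74601974] [ 619.22551562 -167.11399806]
4 -0.05403660395712164 [624.05683303  -3.32830383] short [622.84160105 -25.79546233] grip [ 517.74976783 -159.81503773] [ 615.30716275 -165.09184506]
```

```bash
python3 -m inch '[{"hand":0,"x":-0.112,"y":0.083,"z":0.1,"spin":0},{"hand":0,"x":-0.112,"y":0.083,"z":0.25,"spin":0},{"hand":0,"x":-0.112,"y":0.083,"z":0.31,"spin":0},{"hand":0,"x":-0.112,"y":0.083,"z":0.31,"spin":0},{"hand":0,"x":-0.112,"y":0.083,"z":0.31,"spin":0}]'
python3 - <<'E'
from h import *
import cv2
s=bot.get_state();im=cams.get_image("wrist")
print(s["tool_pos"])
cv2.imwrite("pics/w2.png",cv2.resize(im,(800,600),interpolation=cv2.INTER_CUBIC))
c=cam("wrist",s); tip=s["tool_pos"]
print([(w2px(c,tip+[0,0,-z])/.64).round() for z in (0,50,60)])
for q in ["short_tube","tube_1"]:
    print(q,[(np.round(d["xyz"]).tolist(),round(d["score"],2)) for d in boxes_of("wrist",q)][:5])
E
```

```text
time: 4.42
tool_pos: [622.9, -25.7, 228.5]
ee_rot: [[0.048, 0.999, 0.001], [0.999, -0.048, -0.0], [-0.0, 0.001, -1.0]]
wrist_force: [-0.2, 0.8, -0.1]
grip_width: 42.7
grasp_force: 0.0
[622.85540478 -25.71641113 228.52136468]
[array([404., 407.]), array([404., 337.]), array([404., 327.])]
short_tube [([620.0, -26.0, 167.0], 0.68)]
tube_1 [([619.0, -71.0, 191.0], 0.8), ([626.0, 60.0, 202.0], 0.62), ([624.0, 18.0, 196.0], 0.62)]
```

View pics/w2.png

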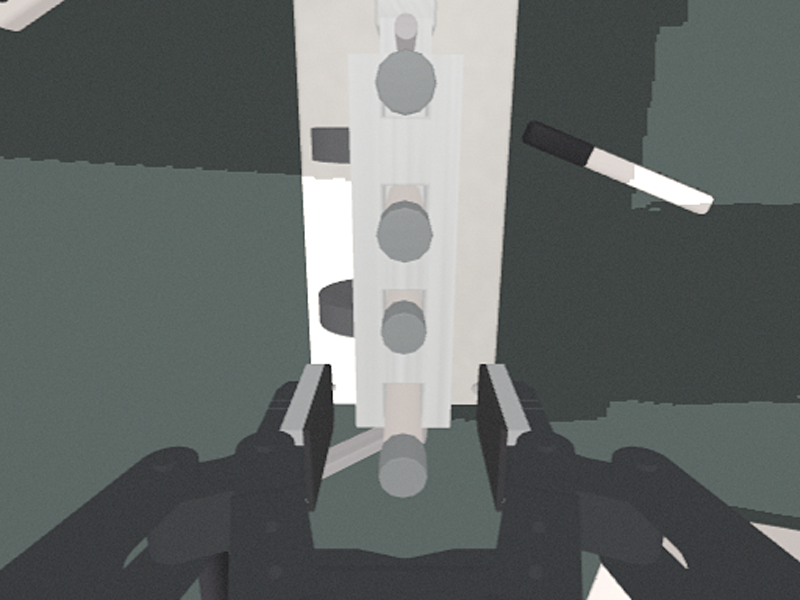

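The short cap is at (404,330), right on the projected tool axis, and the row runs straight up the picture. Descending to grip.

```bash
python3 -m inch '[{"hand":0,"x":0,"y":0,"z":0.11,"spin":0},{"hand":0,"x":0,"y":0,"z":0.22,"spin":0},{"hand":0,"x":0,"y":0,"z":0.22,"spin":0},{"hand":-0.8,"x":0,"y":0,"z":0.22,"spin":0},{"hand":-0.8,"x":0,"y":0,"z":0.22,"spin":0},{"hand":-0.8,"x":0,"y":0,"z":0.22,"spin":0},{"hand":-0.8,"x":0,"y":0,"z":0.22,"spin":0},{"hand":-0.8,"x":0,"y":0,"z":0.22,"spin":0},{"hand":-0.8,"x":0,"y":0,"z":0.22,"spin":0}]' 25
```

```text
time: 5.7
tool_pos: [623.3, -25.8, 163.0]
ee_rot: [[0.048, 0.999, 0.003], [0.999, -0.048, -0.0], [0.0, 0.003, -1.0]]
wrist_force: [-1.7, 0.2, 7.4]
grip_width: 16.7
grasp_force: 24.8
```

```bash
python3 -m inch '[{"hand":-0.8,"x":0,"y":0,"z":-0.08,"spin":0},{"hand":-0.8,"x":0,"y":0,"z":-0.18,"spin":0},{"hand":-0.8,"x":0,"y":0,"z":-0.3,"spin":0},{"hand":-0.8,"x":0,"y":0,"z":-0.44,"spin":0},{"hand":-0.8,"x":0,"y":0,"z":-0.44,"spin":0},{"hand":-0.8,"x":0.1,"y":-0.2,"z":-0.44,"spin":0},{"hand":-0.8,"x":0.3,"y":-0.433,"z":-0.44,"spin":0},{"hand":-0.8,"x":0.5,"y":-0.433,"z":-0.44,"spin":0},{"hand":-0.8,"x":0.7,"y":-0.433,"z":-0.44,"spin":0},{"hand":-0.8,"x":0.833,"y":-0.433,"z":-0.44,"spin":0},{"hand":-0.8,"x":0.833,"y":-0.433,"z":-0.44,"spin":0}]'
python3 - <<'E'
from h import *
import cv2
s=bot.get_state();im=cams.get_image("wrist")
print(s["tool_pos"],s["ee_rot"])
cv2.imwrite("pics/w3.png",cv2.resize(im,(800,600),interpolation=cv2.INTER_CUBIC))
c=cam("wrist",s)
for q in ["pot","beaker","short_tube","tube_1"]:
    print(q,[(np.round(d["xyz"]).tolist(),round(d["score"],2)) for d in boxes_of("wrist",q)][:5])
E
```

```text
time: 7.08
tool_pos: [504.1, 233.6, 292.5]
ee_rot: [[0.044, 0.999, -0.001], [0.999, -0.044, 0.0], [0.0, -0.001, -1.0]]
wrist_force: [-0.3, -1.6, 0.1]
grip_width: 16.4
grasp_force: 24.7
[504.06973613 233.58392671 292.54992553] [[ 4.36712677e-02  9.99045710e-01 -6.99735045e-04]
 [ 9.99045922e-01 -4.36710742e-02  2.89559191e-04]
 [ 2.58724687e-04 -7.11712860e-04 -9.99999713e-01]]
pot [([488.0, 302.0, 2.0], 0.85)]
beaker []
short_tube [([502.0, 236.0, 293.0], 0.91)]
tube_1 [([622.0, 66.0, 170.0], 0.61)]
```

View pics/w3.png

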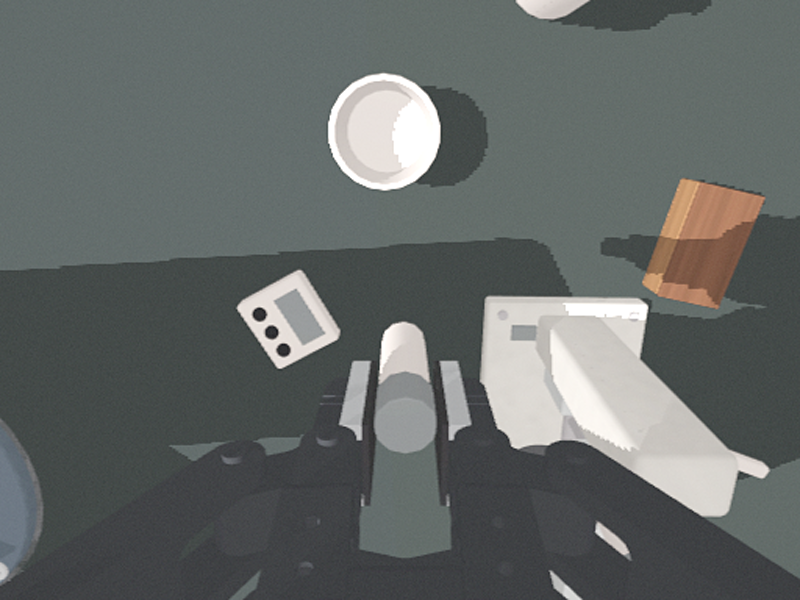

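The tube is held in the jaws with its cap at (404,410). The pot's rim is centred at (384,132), with the way to it clear.

```bash
python3 - <<'E'
from h import *
s=bot.get_state();c=cam("wrist",s);k=.64
p=px2w(c,384*k,132*k,60);print(p, px2w(c,328*k,132*k,60),px2w(c,440*k,132*k,60),px2w(c,384*k,74*k,60),px2w(c,384*k,190*k,60))
d=s["ee_rot"].T@(p-s["tool_pos"]);print(d,d/300)
E
```

```text
[494.66339628 298.52999036  60.        ] [457.67245097 300.33701288  60.        ] [531.65032833 296.7231639   60.        ] [496.82201502 334.1723376   60.        ] [492.36374194 260.55891319  60.        ]
[ 69.00174044 -13.70159805 233.42307728] [ 0.2300058  -0.04567199  0.77807692]
```

```bash
python3 -m inch '[{"hand":-0.8,"x":0.12,"y":-0.046,"z":0.05,"spin":0},{"hand":-0.8,"x":0.228,"y":-0.046,"z":0.2,"spin":0},{"hand":-0.8,"x":0.228,"y":-0.046,"z":0.4,"spin":0},{"hand":-0.8,"x":0.228,"y":-0.046,"z":0.55,"spin":0},{"hand":-0.8,"x":0.228,"y":-0.046,"z":0.66,"spin":0},{"hand":-0.8,"x":0.228,"y":-0.046,"z":0.72,"spin":0},{"hand":-0.8,"x":0.228,"y":-0.046,"z":0.755,"spin":0},{"hand":-0.8,"x":0.228,"y":-0.046,"z":0.755,"spin":0},{"hand":-0.4,"x":0.228,"y":-0.046,"z":0.755,"spin":0},{"hand":-0.4,"x":0.228,"y":-0.046,"z":0.755,"spin":0},{"hand":-0.4,"x":0.228,"y":-0.046,"z":0.755,"spin":0}]'
```

```text
time: 8.7
tool_pos: [494.5, 299.3, 67.3]
ee_rot: [[0.048, 0.999, 0.001], [0.999, -0.048, 0.0], [0.0, 0.001, -1.0]]
wrist_force: [1.0, 0.1, 0.2]
grip_width: 25.8
grasp_force: 0.0
```

```bash
python3 -m inch '[{"hand":-0.4,"x":0,"y":0,"z":-0.06,"spin":0},{"hand":-0.4,"x":0,"y":0,"z":-0.15,"spin":0},{"hand":-0.4,"x":0,"y":0,"z":-0.3,"spin":0},{"hand":-0.2,"x":-0.1,"y":0,"z":-0.5,"spin":0},{"hand":-0.2,"x":-0.3,"y":0,"z":-0.65,"spin":0},{"hand":-0.2,"x":-0.4,"y":0,"z":-0.77,"spin":0},{"hand":-0.2,"x":-0.4,"y":0,"z":-0.77,"spin":0}]'
python3 - <<'E'
from h import *
import cv2
s=bot.get_state();im=cams.get_image("wrist")
print(s["tool_pos"],s["ee_rot"])
cv2.imwrite("pics/w4.png",im)
for q in ["pot","short_tube"]:
    print(q,[(np.round(d["xyz"]).tolist(),round(d["score"],2)) for d in boxes_of("wrist",q)][:5])
E
```

```text
time: 9.57
tool_pos: [489.6, 177.5, 301.7]
ee_rot: [[0.051, 0.999, 0.006], [0.999, -0.051, 0.002], [0.002, 0.006, -1.0]]
wrist_force: [0.1, 0.2, -0.3]
grip_width: 34.0
grasp_force: 0.0
[489.60103682 177.45627006 301.65283198] [[ 0.05087207  0.99868847  0.00577652]
 [ 0.99870313 -0.05088284  0.00173208]
 [ 0.00202373  0.00568091 -0.99998182]]
pot [([491.0, 309.0, 5.0], 0.87), ([612.0, -68.0, 145.0], 0.27)]
short_tube [([488.0, 293.0, 68.0], 0.73)]
```

View pics/w4.png

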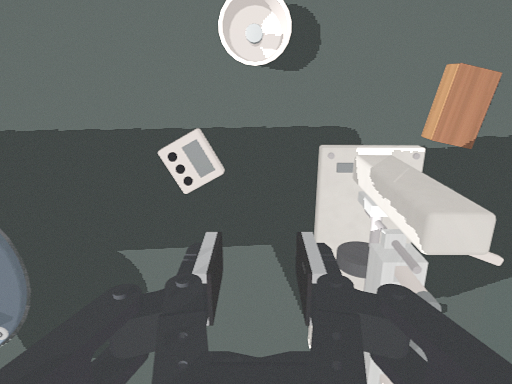

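The tube stands upright in the pot, cap at (254,33), released. Next is the lever.

```bash
python3 -m inch '[{"hand":0.3,"x":-0.2,"y":0.15,"z":0,"spin":0},{"hand":0.3,"x":-0.4,"y":0.15,"z":0,"spin":0},{"hand":0.3,"x":-0.6,"y":0.15,"z":0,"spin":0},{"hand":0.3,"x":-0.8,"y":0.15,"z":0,"spin":0},{"hand":0.3,"x":-1,"y":0.15,"z":0,"spin":0},{"hand":0.3,"x":-1,"y":0.15,"z":0,"spin":0},{"hand":0.3,"x":-1,"y":0.15,"z":0,"spin":0}]'
python3 - <<'E'
from h import *
import cv2
s=bot.get_state();im=cams.get_image("wrist")
print(s["tool_pos"],s["ee_rot"])
cv2.imwrite("pics/w5.png",cv2.resize(im,(800,600),interpolation=cv2.INTER_CUBIC))
c=cam("wrist",s)
print("pred bar ends",[(w2px(c,[624.1-97.7+.05*y,-3.5+97.7*.05+y,141])/.64).round() for y in (-129,-162,-191)])
for q in ["handle_grip","handle"]:
    print(q,[(np.round(d["xyz"]).tolist(),round(d["score"],2)) for d in boxes_of("wrist",q)][:5])
E
```

```text
time: 10.6
tool_pos: [519.0, -121.8, 296.8]
ee_rot: [[0.048, 0.999, -0.002], [0.999, -0.048, 0.001], [0.001, -0.002, -1.0]]
wrist_force: [-0.5, 0.0, -0.0]
grip_width: 55.3
grasp_force: 0.0
[ 518.97182487 -121.83202674  296.75596843] [[ 4.79225335e-02  9.98849643e-01 -1.67946614e-03]
 [ 9.98850832e-01 -4.79213309e-02  7.49172547e-04]
 [ 6.67828479e-04 -1.71343840e-03 -9.99998309e-01]]
pred bar ends [array([407., 273.]), array([407., 328.]), array([407., 373.])]
handle_grip [([558.0, -137.0, 111.0], 0.59)]
handle [([558.0, -137.0, 110.0], 0.87)]
```

View pics/w5.png

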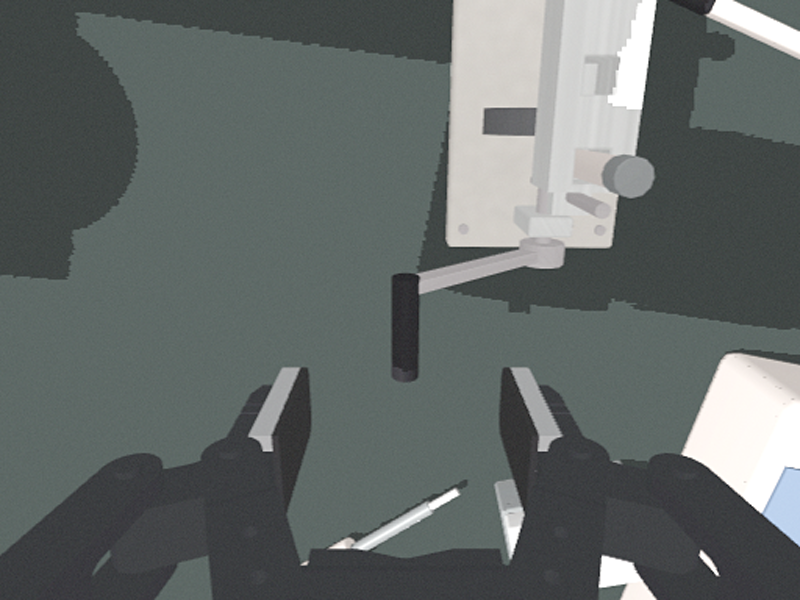

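The black cross-bar runs from (405,275) to (405,378), matching the prediction within 2 px. Going down and pinching it.

```bash
python3 -m inch '[{"hand":0.2,"x":-0.13,"y":0,"z":0.1,"spin":0},{"hand":0.2,"x":-0.13,"y":0,"z":0.25,"spin":0},{"hand":0.2,"x":-0.13,"y":0,"z":0.4,"spin":0},{"hand":0.2,"x":-0.13,"y":0,"z":0.5,"spin":0},{"hand":0.2,"x":-0.13,"y":0,"z":0.545,"spin":0},{"hand":0.2,"x":-0.13,"y":0,"z":0.545,"spin":0},{"hand":-0.9,"x":-0.13,"y":0,"z":0.545,"spin":0},{"hand":-0.9,"x":-0.13,"y":0,"z":0.545,"spin":0},{"hand":-0.9,"x":-0.13,"y":0,"z":0.545,"spin":0},{"hand":-0.9,"x":-0.13,"y":0,"z":0.545,"spin":0},{"hand":-0.9,"x":-0.13,"y":0,"z":0.545,"spin":0},{"hand":-0.9,"x":-0.13,"y":0,"z":0.545,"spin":0}]' 30
```

```text
time: 12.25
tool_pos: [517.0, -161.7, 135.2]
ee_rot: [[0.048, 0.999, 0.0], [0.999, -0.048, -0.0], [-0.0, 0.0, -1.0]]
wrist_force: [-5.1, 0.2, 6.0]
grip_width: 14.7
grasp_force: 29.1
```

```bash
python3 -m inch '[{"hand":-0.9,"x":0,"y":0.025,"z":-0.027,"spin":0},{"hand":-0.9,"x":0,"y":0.053,"z":-0.051,"spin":0},{"hand":-0.9,"x":0,"y":0.083,"z":-0.073,"spin":0},{"hand":-0.9,"x":0,"y":0.114,"z":-0.092,"spin":0},{"hand":-0.9,"x":0,"y":0.147,"z":-0.109,"spin":0},{"hand":-0.9,"x":0,"y":0.181,"z":-0.123,"spin":0},{"hand":-0.9,"x":0,"y":0.216,"z":-0.133,"spin":0},{"hand":-0.9,"x":0,"y":0.252,"z":-0.141,"spin":0},{"hand":-0.9,"x":0,"y":0.289,"z":-0.146,"spin":0},{"hand":-0.9,"x":0,"y":0.326,"z":-0.147,"spin":0},{"hand":-0.9,"x":0,"y":0.326,"z":-0.147,"spin":0},{"hand":-0.9,"x":0,"y":0.326,"z":-0.147,"spin":0}]'
python3 -m inch '[{"hand":-0.9,"x":0,"y":0,"z":0,"spin":0},{"hand":-0.9,"x":0,"y":0,"z":0,"spin":0}]'
python3 - <<'E'
from h import *
import cv2
s=bot.get_state();im=cams.get_image("wrist")
cv2.imwrite("pics/w6.png",im); t=cams.get_image("top");sc=cams.get_image("scene")
b=cv2.resize(t[140:220,200:340],None,fx=5,fy=5,interpolation=cv2.INTER_CUBIC)[:400,:700]
cv2.imwrite("pics/t6.png",b); cv2.imwrite("pics/s6.png",sc)
for q in ["tube_1","short_tube","stage"]:
  for cm in ["wrist","scene"]:
    print(cm,q,[(np.round(d["xyz"]).tolist(),round(d["score"],2)) for d in boxes_of(cm,q)][:5])
E
```

```text
time: 13.75
tool_pos: [615.1, -166.7, 179.3]
ee_rot: [[0.049, 0.999, 0.001], [0.999, -0.049, -0.001], [-0.001, 0.001, -1.0]]
wrist_force: [-1.3, -2.9, 6.1]
grip_width: 14.8
grasp_force: 30.6
time: 14.0
tool_pos: [615.0, -166.7, 179.3]
ee_rot: [[0.049, 0.999, 0.001], [0.999, -0.049, -0.001], [-0.001, 0.001, -1.0]]
wrist_force: [-1.6, -2.0, 5.6]
grip_width: 15.1
grasp_force: 30.6
wrist tube_1 [([618.0, -79.0, 208.0], 0.56)]
scene tube_1 [([630.0, 15.0, 199.0], 0.64), ([623.0, -70.0, 189.0], 0.6), ([618.0, -72.0, 71.0], 0.25)]
wrist short_tube []
scene short_tube [([498.0, 296.0, 56.0], 0.46)]
wrist stage [([614.0, -79.0, 150.0], 0.92)]
scene stage [([636.0, -15.0, 152.0], 0.94)]
```

View pics/w6.png

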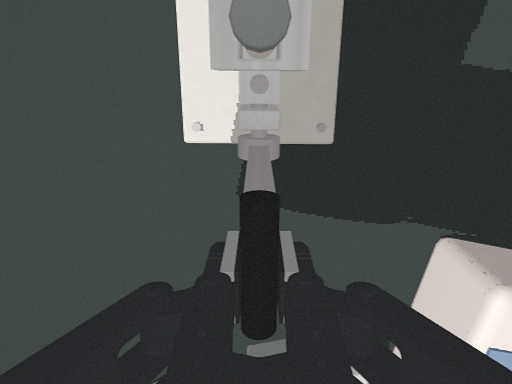

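The lever stands straight up: hub at (258,148) and bar at (258,265) share one column, and the bar is in the jaws. The scene camera shows the short tube in the pot.

```bash
python3 -c "
from cell import finish_job
print(finish_job())"
```

```text
the job is handed in; nothing more can be done
None
```

I put the short tube in the discard pot with the lift still down, then swung the lever upright and handed the job in with the gripper holding it there at about 30 N; no verdict came back.

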